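Close the frosted jar with its pump lid and pump it down

ROBOT

A 7-joint arm with a two-finger parallel gripper is mounted at the origin on the work surface. World frame = base frame: x ahead of the robot, y to its left, z up, the work surface at z = 0. Lengths are in m, angles in rad, forces in N, time in s.
With the tool pointing down it reaches from about 0.4 to 0.85 m from the base axis. Payload 10.4 kg.
Tool frame: the origin (TCP) lies between the finger pads; the fingertips stand ahead of it and the grasp point (between the pads) lies 5 mm behind it (manip.tip_extent is the z of the fingertips in the tool frame, in m); z points along the fingers, y is the line along which they close (so a half turn about z gives the same grasp; the last joint's range is limited). The gripper opens to 85 mm and grips with 20 to 120 N. Pads are 22 mm wide; open, the fingers measure 114 mm over their backs; the gripper's body (76 mm by 85 mm) begins 54 mm behind the grasp point. The pads swing forward as they close: fully open they stand 13 mm farther back than shut.
Start: joints at [1.28, 0.332, -0.065, 1.46, 0.022, 1.35, -0.088], TCP at [0.165, -0.603, 0.245] pointing down, gripper open.
Joint ranges: [-2.6, 2.6], [-0.5, 2.12], [-1.47, 1.34], [0.16, 2.42], [-1.27, 4.41], [0.06, 2.06], [-2.6, 2.6]. Speed limits (rad/s): [2.22, 2.22, 2.79, 2.79, 3.14, 3.14, 3.14].

INTERFACE

Orientations are given as a unit quaternion [x, y, z, w].
In Python, from workcell import status, viewer, manip gives the robot as it stands.
- The arm moves only by the tool play_rows, never from a script. Its argument "plan" is one flat list of numbers, 7 for each row, row after row: the turn, a rotation vector about the tool's x, y, z in degrees, then the shift along the tool's x, y, z in m, then the opening, from 0 (shut) to 1 (fully open). In form: [ax, ay, az, dx, dy, dz, grip, ax, ay, az, dx, dy, dz, grip, ...]. A call has 1 to 20 rows; each row is the pose to reach, as a shift and turn from the pose commanded when the call began, along the tool's axes at that moment; what a row does not reach only later rows make up. A row lasts 1/8 s, in which the tool goes at most 62.5 mm and 10.7 degrees, less where a joint would pass 70% of its speed; a pose out of reach is approached as far as the arm can. A call with a gripper value outside its range is refused whole. The fingers move at their own pace and stop on an object; "squeeze" is the grip in N (left out, the last holds). Time passes only in rows, so rows that repeat a pose let the fingers close. It gives the time, the measured TCP pose, the force, the opening and the grip force at its end, in the units of the state.
- status.get_obs(): the state, without advancing time (a new reading comes with each control period).
- viewer.camera(name): name is "side" or "top" or "wrist"; returns the picture (400x640x3 uint8, red, green, blue); there is no depth.
- viewer.camera_model(name): a dict with "fx", "fy", "cx", "cy" (pixels), "R" (3x3) and "t" (3): a world point X has camera coordinates R X + t. Camera axes: x right, y down, z forward; pixel columns grow to the right and rows downward; lengths in m; the calibration is good to about 2 mm. A picture is of the moment at which its call begins: read the wrist's pose just before it. camera_model takes no time and is no camera call; for the wrist camera it gives the pose at the moment of the call.
- manip.hand_in(): hands the job in; it is judged then, once.
The state is a dict: "clock": time; "joint_pos": joint angles; "joint_velocities": joint speeds; "tau": joint torques, N m; "position": TCP position; "ee_rot": TCP orientation; "ft_force": force on the tool from outside, world axes, zero at the start; "torque": the same for the moment, N m; "grip_width": opening from 0.0 (shut) to 1.0 (fully open); "grasp_force": force on a finger pad.
Only numpy, scipy, OpenCV 4.12 (cv2) and the standard library are available. Lean on these libraries where they do the work, as an engineer would, in place of code of your own. Each camera call takes 0.05 s, during which the arm holds its last target. There are 200 camera calls.

TASK

Put the pump lid that fits on the open frosted jar, level and fully down over its neck, and let go of it. Then pump the lid's spring plunger twice: each time press its head all the way down to the stop, pause there a moment, and let it rise fully. Leave the lid on the jar, do not tip the jar or push it away, and leave the other two lids, the dish, the tin, the bowl and the scoop where they are.

Things in the scene. Friction and masses are not known exactly. Their poses are not given: they have to be found in the camera images.
- jar: Open frosted glass jar standing loose on the flap, 0.65 kg, 92 mm tall, body 96 mm in diameter up to 64 mm height, then a shoulder to a neck 82 mm in outer diameter (73 to 84 mm height) and a bevelled rim 76 mm in outer diameter at the mouth. Origin: centre of its underside, z up.
- jar_mouth (a point): Centre of the jar's mouth, at rim height, 92 mm above the jar's origin.
- lid_small: Steel pump lid lying ready the right way up on the flap, 76 mm in outer diameter, skirt inside diameter 70 mm; in all else the same as lid_medium.
- lid_medium: Steel pump lid, right way up on the flap, 94 mm in diameter, about 0.19 kg. Cap 17 mm tall: skirt of 88 mm inside diameter, open below, 12 mm deep, under a 5 mm top. On it a fixed grey collar (good to grip) 42 mm in diameter, 17 to 35 mm above the origin; above that, on a stem, the plunger's steel head, 32 mm in diameter, 48 to 56 mm when up. Origin: centre of the skirt's lower edge, z up.
- lid_large: Steel pump lid lying ready the right way up on the flap, 112 mm in outer diameter, skirt inside diameter 106 mm; in all else the same as lid_medium.
- lid_medium_head (a point): Centre of the top face of lid_medium's plunger head; 56 mm above the lid's origin when up, moves with the head.
- lid_medium_plunger (a joint): Travel of lid_medium's plunger in m: 0 fully up, 0.012 down at the stop. The spring needs 2.5 N to start and 7 N at the stop, and returns the head when released.
- dish: Bystander: shallow stainless dish, 140 mm across, 24 mm tall; origin at the centre of its underside.
- tin: Bystander: closed round tin, 76 mm in diameter, 72 mm tall; origin at the centre of its underside.
- bowl: Bystander: blue silicone collapsible bowl, stepped, 134 mm across, 46 mm tall; origin at the centre of its underside.
- scoop: Bystander: white plastic measuring scoop, cup 52 mm across and 30 mm tall, flat handle reaching to 99 mm along its -x; origin under the centre of the cup.
There are look-alikes about, which are no part of the job. Leave any orange or turquoise look-alike of the lid_medium alone.

How it is judged:
On the way, in this order (a step that is already met when the one before it is completed fails the run):
1. the fitting lid sits level and fully down on the jar, plunger up, and has been let go (horizontal distance between lid_medium and jar_mouth below 0.007 m and z of lid_medium in the frame of jar between 0.076 and 0.083 m and angle between the z axis of lid_medium and the z axis of jar, either way round below 0.06 rad and value of joint lid_medium_plunger below 0.002 m and contact force between the fingers and lid_medium below 0.3 N), for 0.1 s.
2. first stroke: the plunger is down at its stop (at least 11 of 12 mm) with the lid on the jar (value of joint lid_medium_plunger above 0.011 m and z of lid_medium in the frame of jar below 0.083 m and horizontal distance between lid_medium and jar_mouth below 0.007 m), for 0.1 s.
3. the plunger has risen again (within 2 mm of the top) (value of joint lid_medium_plunger below 0.002 m), for 0.05 s.
4. second stroke: the plunger is down at its stop again with the lid on the jar (all of step 2), for 0.1 s.
At the end, for the whole second after the job is handed in: The medium lid rests on the jar: its axis within 7 mm of the mouth's centre, its origin 76 to 83 mm above the jar's origin, level with the jar within 0.06 rad; its plunger is up (within 2 mm); the jar stands upright (0.06 rad) within 50 mm of where it started; jar and lid are at rest (horizontal distance between lid_medium and jar_mouth below 0.007 m and z of lid_medium in the frame of jar between 0.076 and 0.083 m and angle between the z axis of lid_medium and the z axis of jar, either way round below 0.06 rad and value of joint lid_medium_plunger below 0.002 m and angle between jar's own z axis and vertical below 0.06 rad and distance of jar from where it was at the start of the episode below 0.05 m and linear speed of each of jar, lid_medium below 0.01 m/s); the robot touches nothing.
It fails at once if the jar is tipped by more than 0.3 rad (angle between jar's own z axis and vertical above 0.3 rad).
It fails at once if a lid of the wrong size is moved by more than 40 mm (distance of any of lid_small, lid_large from where it was at the start of the episode above 0.04 m).
It fails at once if the dish, tin, bowl or scoop is moved by more than 40 mm (distance of any of dish, tin, bowl, scoop from where it was at the start of the episode above 0.04 m).
It also fails if it takes over 58 s, if anything falls off the work surface, if the arm or the gripper's body presses on something with over 40 N, if the wrist force passes 120 N, or if a joint passes its speed limit or range.

## Working session

There is one attempt and no reset: what is moved stays moved. The work goes in short steps, Python scripts to look and compute and a tool call to move; the robot and the scene stay as the last step left them, time stands still between calls to the robot, and variables do not carry over. Pictures are saved under pics/ and viewed, at most 10 in all, crops included, and the job is handed in when it is done.

Besides the shell and the picture viewer there is one more tool, called after "Call:" as name(argument=value, ...) on one line, values as JSON. play_rows: Moves the arm, as the interface text tells. Its arguments: {"type":"object","properties":{"plan":{"type":"array","items":{"type":"number"}},"squeeze":{"type":"number"}},"required":["plan"]}

```bash
ls; mkdir -p pics; python3 - <<'E'
from workcell import status, viewer, manip
import cv2
s=status.get_obs();print(s, manip.tip_extent)
for n in ("top","side"):
    im=viewer.camera(n);cv2.imwrite(f"pics/{n}0.png",im[:,:,::-1]);m=viewer.camera_model(n);print(n,m)
E
```

```text
pics
{'clock': 0.0, 'joint_pos': array([ 1.28040655,  0.33288093, -0.06468379,  1.46096874,  0.0215728 ,
        1.34989901, -0.08848383]), 'joint_velocities': array([-3.23092309e-04,  2.17732676e-04, -4.34959691e-04, -3.92915647e-05,
        7.15017893e-04, -2.60957250e-04, -8.74079873e-04]), 'tau': array([-6.85559939e-06, -6.25445580e+01,  4.96834936e-02, -3.91586959e+01,
        1.63128320e-02,  1.01835129e-02, -1.44439298e-06]), 'position': array([ 0.16527197, -0.60237031,  0.24449713]), 'ee_rot': array([ 9.91048102e-01,  1.33503277e-01, -1.21085072e-04, -7.20834337e-04]), 'ft_force': array([ 0.91907218,  0.4612944 , -0.41405012]), 'torque': array([ 0.0299652 , -0.04710021, -0.0316966 ]), 'grasp_force': 0.0, 'grip_width': 1.0010904962725087} 0.014
top {'fx': 508.4043501511174, 'fy': 508.4043501511174, 'cx': 321.1157182055279, 'cy': 198.4735214084939, 'R': array([[ 0.00619032, -0.99997997, -0.00131516],
       [-0.98545692, -0.00587706, -0.16982381],
       [ 0.16981268,  0.0023473 , -0.98547356]]), 't': array([0.04560099, 0.55906424, 1.60802624])}
side {'fx': 483.4174453178917, 'fy': 483.4174453178917, 'cx': 313.3606322305103, 'cy': 202.62261001337825, 'R': array([[-0.83735967, -0.54664837,  0.00208534],
       [-0.41377794,  0.63132572, -0.65590827],
       [ 0.35723465, -0.550094  , -0.75483773]]), 't': array([0.47746825, 0.25296729, 1.42496546])}
```

View pics/top0.png

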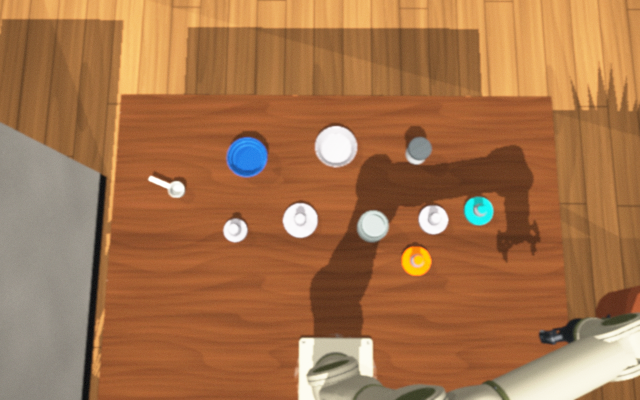

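View pics/side0.png

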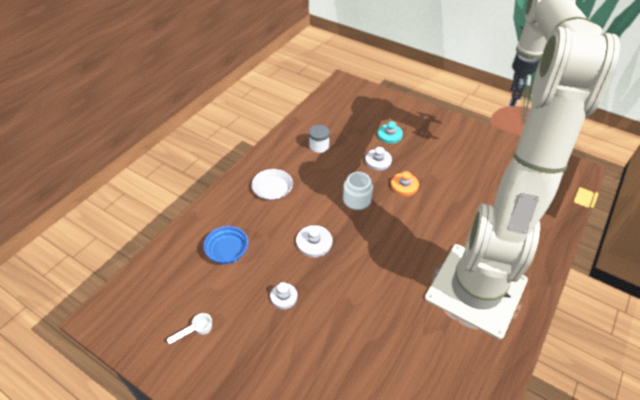

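The top view shows the large lid at (300,220), the small lid at (235,230), and the fitting lid at (433,219), about 30 px wide. The jar is at (373,226), and the turquoise and orange decoys are at (479,210) and (416,261). The side view agrees, with the medium lid at (378,158) and the jar at (358,190).

```bash
cat > h.py <<'E'
import numpy as np, cv2
from workcell import status, viewer, manip
from scipy.spatial.transform import Rotation as Ro
def ray(m,uv,z):
    d=np.array([(uv[0]-m["cx"])/m["fx"],(uv[1]-m["cy"])/m["fy"],1.])
    R=np.array(m["R"]);c=-R.T@m["t"];w=R.T@d
    return c+w*(z-c[2])/w[2]
def totool(p,s=None):
    s=s or status.get_obs()
    return Ro.from_quat(s["ee_rot"]).inv().apply(np.array(p)-s["position"])
def blob(mask,near,r):
    n,l,st,c=cv2.connectedComponentsWithStats(mask.astype(np.uint8))
    k=[i for i in range(1,n) if np.hypot(*(c[i]-near))<r]
    i=max(k,key=lambda i:st[i,4]);return (l==i).astype(np.uint8),st[i]
E
python3 - <<'E'
from h import *
for n,pts in (("top",dict(medium=(433,219),large=(300,220),small=(235,230))),("side",dict(medium=(378,158),large=(314,241),small=(284,296)))):
    im=cv2.imread(f"pics/{n}0.png");m=viewer.camera_model(n)
    hsv=cv2.cvtColor(im,cv2.COLOR_BGR2HSV);mask=(hsv[...,1]<70)&(hsv[...,2]>110)
    for k,p in pts.items():
        b,st=blob(mask,p,15)
        h=cv2.convexHull(np.argwhere(b)[:,::-1].astype(np.int32));
        P=np.array([ray(m,q[0],.012)[:2] for q in h],np.float32)
        print(n,k,st,cv2.minEnclosingCircle(P))
    # jar
m=viewer.camera_model("top")
for z,uv in((.092,(373,224)),(.05,(373,226))): print(z,ray(m,uv,z))
im=cv2.imread("pics/top0.png");cv2.imwrite("pics/c.png",cv2.resize(im[180:290,330:500],None,fx=4.5,fy=4.5,interpolation=cv2.INTER_CUBIC))
E
```

```text
top medium [418 205  31  30 711] ((0.49779948592185974, -0.32072913646698), 0.049933381378650665)
top large [283 203  35  35 974] ((0.49318695068359375, 0.11828029900789261), 0.058757130056619644)
top small [223 218  25  25 473] ((0.45872610807418823, 0.3317858576774597), 0.0406271368265152)
side medium [364 146  28  25 515] ((0.4977841079235077, -0.3225714862346649), 0.0647507756948471)
side large [295 225  38  33 983] ((0.48882800340652466, 0.12072981894016266), 0.06395041197538376)
side small [269 282  29  28 622] ((0.4567665457725525, 0.33442744612693787), 0.04554177075624466)
0.092 [ 0.47077477 -0.11459079  0.092     ]
0.05 [ 0.46940144 -0.11874331  0.05      ]
```

View pics/c.png

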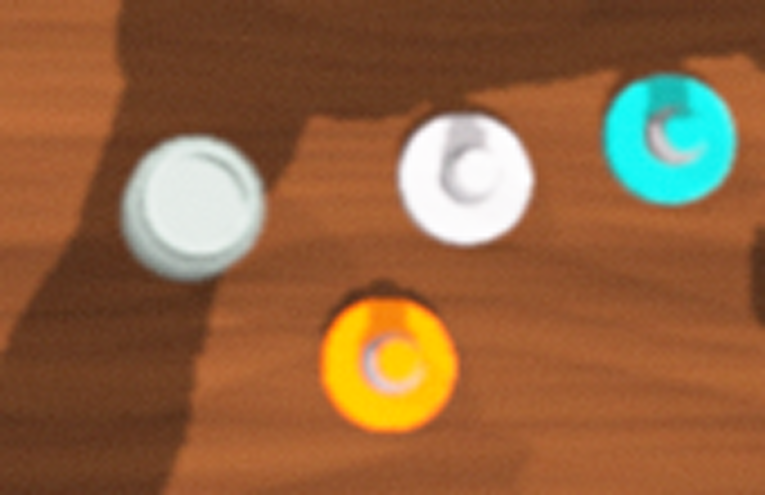

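The crop confirms the white medium lid at about (433.5,220) and the jar mouth at about (374,225) in full-picture pixels. I'll go above the lid now.

Call:
play_rows(plan=[0,0,0,0.055,-0.025,0,1,0,0,0,0.11,-0.05,0,1,0,0,0,0.165,-0.076,0,1,0,0,0,0.22,-0.102,0,0.8,0,0,0,0.27,-0.125,0,0.7,0,0,0,0.32,-0.148,0,0.7,0,0,0,0.37,-0.17,0,0.7,0,0,0,0.395,-0.183,0,0.7,0,0,0,0.395,-0.183,0,0.7,0,0,0,0.395,-0.183,0,0.7,0,0,0,0.395,-0.183,0,0.7], squeeze=40)

```text
clock: 1.48
position: [0.4969, -0.323, 0.2452]
ee_rot: [0.991, 0.132, -0.0, 0.0]
ft_force: [-0.6, -0.8, 0.5]
grip_width: 0.699
grasp_force: 0.0
```

```bash
python3 - <<'E'
from h import *
s=status.get_obs();m=viewer.camera_model("wrist");im=viewer.camera("wrist")
cv2.imwrite("pics/w1.png",im[:,:,::-1]);np.save("w1.npy",m,allow_pickle=True)
print(s["clock"],s["position"],s["ee_rot"],s["grip_width"]);print(m)
R=np.array(m["R"]);
for p in([.498,-.321,.056],[.467,-.117,.092]):
    q=R@p+m["t"];print(q[:2]/q[2]*m["fx"]+[m["cx"],m["cy"]])
E
```

```text
1.475 [ 0.49685979 -0.32302348  0.24523124] [ 9.91195793e-01  1.32403900e-01 -2.64005425e-04  1.91059314e-04] 0.6992073733841834
{'fx': 276.5348944618893, 'fy': 276.5348944618893, 'cx': 325.08869224941344, 'cy': 200.00631756305484, 'R': array([[ 0.26278963, -0.96485203,  0.00147589],
       [-0.93091524, -0.2531438 ,  0.26327747],
       [-0.25365019, -0.07056052, -0.96471902]]), 't': array([-0.44237613,  0.3464513 ,  0.48028251])}
[323.62561503 181.882892  ]
[121.98016728 166.14659514]
```

View pics/w1.png

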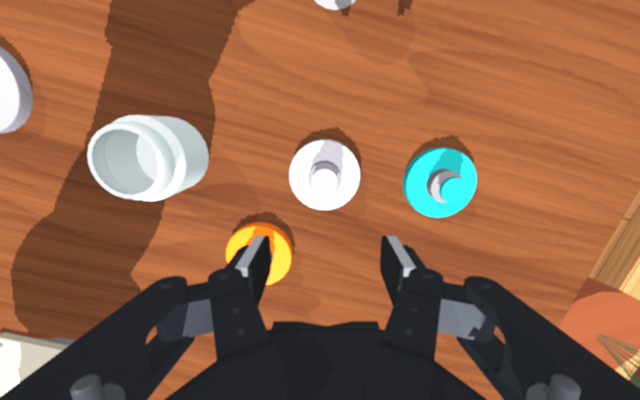

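The wrist picture shows the medium lid centred at about (324,175) with its head at (324,179). The jar mouth ellipse centre is near (131,159).

```bash
python3 - <<'E'
from h import *
m=np.load("w1.npy",allow_pickle=True).item();im=cv2.imread("pics/w1.png")
hsv=cv2.cvtColor(im,cv2.COLOR_BGR2HSV);mask=(hsv[...,1]<70)&(hsv[...,2]>110)
b,st=blob(mask,(324,175),15)
h=cv2.convexHull(np.argwhere(b)[:,::-1].astype(np.int32))
P=np.array([ray(m,q[0],.014)[:2] for q in h],np.float32);print(st,cv2.minEnclosingCircle(P))
print("head",ray(m,(324,178.5),.056))
for u in((128,159),(131,159)):print(ray(m,u,.092))
s=status.get_obs();print(totool([.498,-.321,.03]))
cv2.imwrite("pics/wj.png",cv2.resize(im[100:215,75:225],None,fx=5,fy=5,interpolation=cv2.INTER_CUBIC))
E
```

```text
[ 288  139   73   72 4098] ((0.4977514445781708, -0.32145270705223083), 0.04812707006931305)
head [ 0.50198055 -0.32037279  0.056     ]
[ 0.47595189 -0.12230965  0.092     ]
[ 0.47674719 -0.12523168  0.092     ]
[ 0.00153931 -0.0016173   0.21531411]
```

View pics/wj.png

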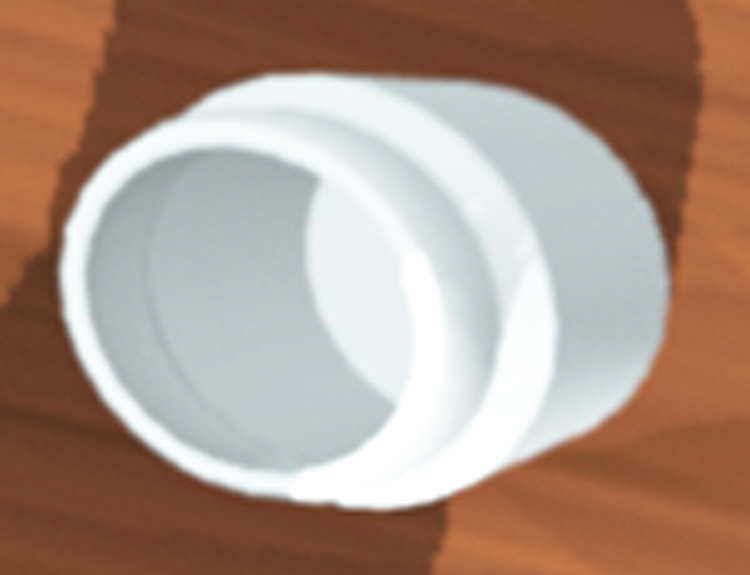

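Mouth opening centre from the crop is about (125,162). Now descending to the collar and gripping.

Call:
play_rows(plan=[0,0,0,0.001,-0.001,0.05,0.7,0,0,0,0.001,-0.001,0.1,0.7,0,0,0,0.001,-0.001,0.14,0.7,0,0,0,0.001,-0.001,0.17,0.7,0,0,0,0.001,-0.001,0.19,0.7,0,0,0,0.001,-0.001,0.202,0.7,0,0,0,0.001,-0.001,0.212,0.7,0,0,0,0.001,-0.001,0.212,0.7,0,0,0,0.001,-0.001,0.212,0.7,0,0,0,0.001,-0.001,0.212,0.4,0,0,0,0.001,-0.001,0.212,0.3,0,0,0,0.001,-0.001,0.212,0.3,0,0,0,0.001,-0.001,0.212,0.3,0,0,0,0.001,-0.001,0.212,0.3], squeeze=40)

```text
clock: 3.28
position: [0.4991, -0.3208, 0.0343]
ee_rot: [0.991, 0.134, 0.0, 0.0]
ft_force: [-1.5, 0.8, 6.1]
grip_width: 0.471
grasp_force: 40.4
```

```bash
python3 - <<'E'
from h import *
m=np.load("w1.npy",allow_pickle=True).item()
print(ray(m,(125,161.8),.092)); print(status.get_obs()["ft_force"])
im=cv2.imread("pics/top0.png");mt=viewer.camera_model("top");print(ray(mt,(374,225.1),.092))
im=viewer.camera("wrist");cv2.imwrite("pics/w2.png",im[:,:,::-1])
E
```

```text
[ 0.47228852 -0.11961148  0.092     ]
[-1.50619093  0.83128363  6.11463074]
[ 0.46731845 -0.11769171  0.092     ]
```

View pics/w2.png

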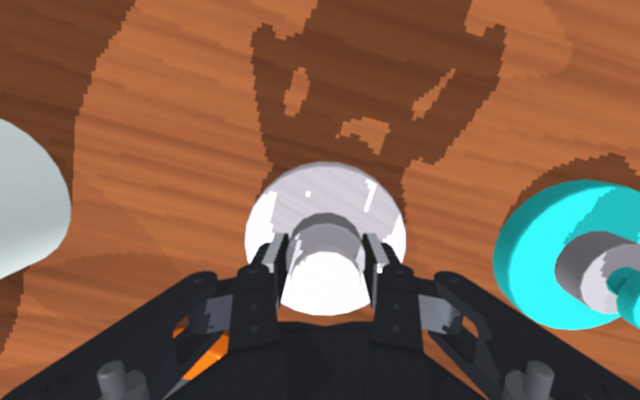

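The grip is on the collar with the lid held centrally: cap at (325,235), head at (325,285). I'll lift and move beside the jar for a close look.

Call:
play_rows(plan=[0,0,0,0,0,-0.015,0.3,0,0,0,0,0,-0.05,0.3,0,0,0,0,0,-0.1,0.3,0,0,0,0,0,-0.15,0.3,0,0,0,-0.01,-0.025,-0.185,0.3,0,0,0,-0.025,-0.065,-0.2,0.3,0,0,0,-0.04,-0.105,-0.2,0.3,0,0,0,-0.055,-0.145,-0.2,0.3,0,0,0,-0.067,-0.18,-0.2,0.3,0,0,0,-0.074,-0.2,-0.2,0.3,0,0,0,-0.075,-0.203,-0.2,0.3,0,0,0,-0.075,-0.203,-0.2,0.3,0,0,0,-0.075,-0.203,-0.2,0.3])

```text
clock: 4.95
position: [0.3728, -0.1451, 0.2334]
ee_rot: [0.991, 0.133, 0.0, -0.0]
ft_force: [-0.4, -0.3, -1.7]
grip_width: 0.466
grasp_force: 41.1
```

```bash
python3 - <<'E'
from h import *
s=status.get_obs();m=viewer.camera_model("wrist");im=viewer.camera("wrist")
cv2.imwrite("pics/w3.png",im[:,:,::-1]);np.save("w3.npy",m,allow_pickle=True)
print(s["clock"],s["position"],s["ee_rot"],s["grip_width"],s["ft_force"])
E
```

```text
4.95 [ 0.3728457  -0.14514149  0.23338163] [ 9.91085366e-01  1.33228333e-01  8.13796359e-05 -5.25627276e-05] 0.46618059232459547 [-0.40095522 -0.34815657 -1.6936992 ]
```

View pics/w3.png

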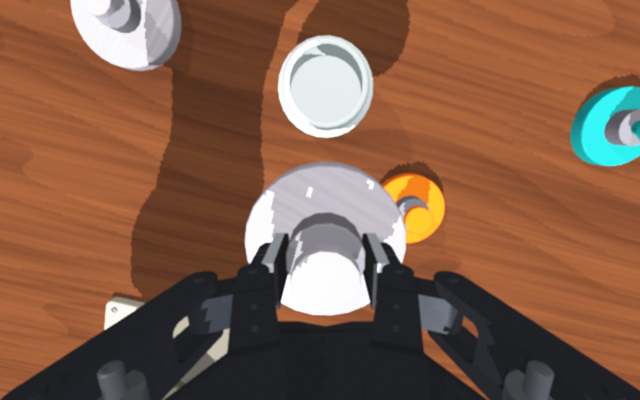

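The jar mouth is clear, with its ring centred near (327,85). The lid hangs with its rim edges at x=246 and 406 and the top at y=163.

```bash
python3 - <<'E'
from h import *
m=np.load("w3.npy",allow_pickle=True).item();im=cv2.imread("pics/w3.png")
hsv=cv2.cvtColor(im,cv2.COLOR_BGR2HSV);mask=(hsv[...,1]<60)&(hsv[...,2]>90)
b,st=blob(mask,(326,86),15);print(st)
h=cv2.convexHull(np.argwhere(b)[:,::-1].astype(np.int32))
P=np.array([ray(m,q[0],.06)[:2] for q in h],np.float32);print("hull@.06",cv2.minEnclosingCircle(P),cv2.fitEllipse(P))
g=cv2.cvtColor(im,cv2.COLOR_BGR2GRAY)
print("row85",g[85,274:378]);print("col326",g[30:142,326])
# predicted lid silhouette for lid centred on TCP
p0=np.array([.3728,-.1451]);R=np.array(m["R"]);a=np.linspace(0,2*np.pi,361)
for z in(.1991,.2161):
    q=R@np.array([p0[0]+.047*np.cos(a),p0[1]+.047*np.sin(a),0*a+z])+np.array(m["t"])[:,None]
    uv=q[:2]/q[2]*m["fx"]+np.array([[m["cx"]],[m["cy"]]]);print(z,uv.min(1),uv.max(1))
E
```

```text
[ 278   35   95  103 7762]
hull@.06 ((0.471024751663208, -0.11830218881368637), 0.049127064645290375) ((0.47105324268341064, -0.11829289048910141), (0.09695810824632645, 0.0978921577334404), 83.49510192871094)
row85 [117 117 114 149 235 254 253 250 246 250 255 255 255 255 255 233 199 223
 235 236 236 236 237 236 236 236 236 236 237 237 237 236 236 236 236 236
 236 236 236 236 237 236 236 237 236 237 237 237 237 237 237 237 237 238
 237 237 237 237 238 237 236 237 237 237 237 237 237 237 237 237 237 237
 237 237 238 238 237 237 237 238 237 237 237 237 237 227 185 159 202 239
 245 244 236 221 202 208 218 218 196 153 118 114 114 116]
col326 [ 76  74  73  68  92 159 210 228 236 244 245 243 237 206 155 139 140 140
 141 142 140 139 140 141 157 198 230 238 238 238 238 238 237 237 238 237
 237 237 237 237 237 237 237 237 237 237 237 237 237 237 237 237 237 237
 237 237 237 237 237 237 236 236 237 237 236 236 236 236 236 236 236 236
 237 236 236 236 236 237 236 236 235 236 235 236 236 236 235 236 236 236
 236 236 238 243 246 243 233 204 170 166 229 255 255 255 255 255 255 230
 130  97  99 101]
0.1991 [250.20424235 158.70496351] [400.35666468 299.11357176]
0.2161 [242.37126445 162.55005634] [408.2916903  315.98770066]
```

```bash
python3 - <<'E'
from h import *
m=np.load("w3.npy",allow_pickle=True).item()
print(ray(m,(325.4,85.5),.092),ray(m,(325.4,85.5),.09))
print(totool([.471,-.1185,.145]),totool([.471,-.1185,.1143]))
E
```

```text
[ 0.46971354 -0.11881284  0.092     ] [ 0.46996078 -0.1187495   0.09      ]
[0.10172485 0.00034175 0.08828022] [0.10172394 0.00035205 0.11898022]
```

Call:
play_rows(plan=[0,0,0,0.03,0,0.01,0.3,0,0,0,0.06,0,0.03,0.3,0,0,0,0.085,0,0.05,0.3,0,0,0,0.101,0,0.07,0.3,0,0,0,0.101,0,0.09,0.3,0,0,0,0.101,0,0.1,0.3,0,0,0,0.101,0,0.104,0.3,0,0,0,0.101,0,0.108,0.3,0,0,0,0.101,0,0.112,0.3,0,0,0,0.101,0,0.114,0.3,0,0,0,0.101,0,0.114,0.3])

```text
clock: 6.38
position: [0.47, -0.1179, 0.1194]
ee_rot: [0.991, 0.134, 0.0, 0.0]
ft_force: [-0.9, 0.2, -2.6]
grip_width: 0.473
grasp_force: 41.1
```

Call:
play_rows(plan=[0,0,0,0,0,0.002,0.3,0,0,0,0,0,0.004,0.3,0,0,0,0,0,0.005,0.3,0,0,0,0,0,0.005,0.3])

```text
clock: 6.88
position: [0.4702, -0.1179, 0.1144]
ee_rot: [0.991, 0.133, 0.0, 0.0]
ft_force: [2.3, -1.2, -3.0]
grip_width: 0.473
grasp_force: 41.1
```

Call:
play_rows(plan=[0,0,0,0,0,0.001,0.3,0,0,0,0,0,0.002,0.3,0,0,0,0,0,0.002,0.3])

```text
clock: 7.25
position: [0.4704, -0.1179, 0.114]
ee_rot: [0.991, 0.133, 0.0, 0.001]
ft_force: [-6.1, 2.5, 19.2]
grip_width: 0.473
grasp_force: 43.2
```

Seated. Relieving the press, then releasing.

Call:
play_rows(plan=[0,0,0,0,0,-0.0015,0.3,0,0,0,0,0,-0.0015,0.3,0,0,0,0,0,-0.0015,0.6,0,0,0,0,0,-0.0015,0.8,0,0,0,0,0,-0.0015,0.8,0,0,0,0,0,-0.0015,0.8,0,0,0,0,0,-0.02,0.8,0,0,0,0,0,-0.06,0.8,0,0,0,0,0,-0.1,0.5,0,0,0,0,0,-0.1,0.1,0,0,0,0,0,-0.1,0,0,0,0,0,0,-0.1,0,0,0,0,0,0,-0.1,0,0,0,0,0,0,-0.1,0])

```text
clock: 9.0
position: [0.4698, -0.1178, 0.2119]
ee_rot: [0.991, 0.134, -0.0, -0.0]
ft_force: [0.3, -0.9, 0.5]
grip_width: 0.001
grasp_force: 0.0
```

```bash
python3 - <<'E'
from h import *
s=status.get_obs();m=viewer.camera_model("wrist");im=viewer.camera("wrist")
cv2.imwrite("pics/w4.png",im[:,:,::-1]);np.save("w4.npy",m,allow_pickle=True)
print(s["clock"],s["position"],s["grip_width"],s["ft_force"])
im2=viewer.camera("side");
cv2.imwrite("pics/w4.png",np.vstack([im[:,:,::-1][:330],cv2.resize(im2[140:240,280:440,::-1],(640,400))[:270]]))
hsv=cv2.cvtColor(im,cv2.COLOR_RGB2HSV)
R=np.array(m["R"])
for p in([.4705,-.118,.097],[.4705,-.118,.136]):
    q=R@p+m["t"];print(q[:2]/q[2]*m["fx"]+[m["cx"],m["cy"]])
E
```

```text
9.0 [ 0.46978722 -0.11779148  0.21189513] 0.0007772230391069506 [ 0.2910034  -0.88099686  0.48513911]
[325.65252527 199.33101384]
[325.79004277 212.51187205]
```

View pics/w4.png

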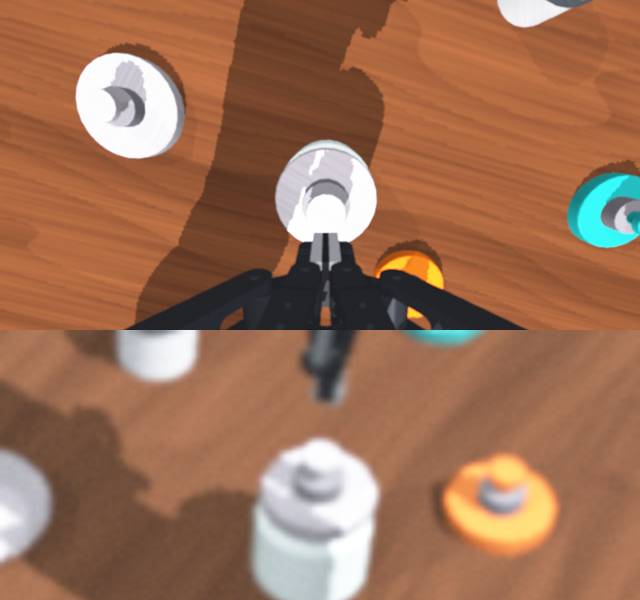

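The lid sits level on the jar, with the cap at (326,197) as predicted and the head at (326,212) under the shut fingers. First stroke.

Call:
play_rows(plan=[0,0,0,0,0,0.03,0,0,0,0,0,0,0.05,0,0,0,0,0,0,0.06,0,0,0,0,0,0,0.065,0,0,0,0,0,0,0.07,0,0,0,0,0,0,0.073,0,0,0,0,0,0,0.075,0,0,0,0,0,0,0.075,0,0,0,0,0,0,0.075,0])

```text
clock: 10.22
position: [0.4702, -0.1179, 0.138]
ee_rot: [0.991, 0.133, 0.0, 0.0]
ft_force: [-4.0, 1.0, 6.7]
grip_width: 0.003
grasp_force: 3.4
```

Call:
play_rows(plan=[0,0,0,0,0,0.001,0,0,0,0,0,0,0.002,0,0,0,0,0,0,0.002,0,0,0,0,0,0,0.002,0,0,0,0,0,0,0.002,0])

```text
clock: 10.85
position: [0.4706, -0.118, 0.1377]
ee_rot: [0.991, 0.133, 0.001, 0.001]
ft_force: [-10.7, 1.5, 25.8]
grip_width: -0.0
grasp_force: 12.6
```

Hard stop reached (force rose to 26 N with no further travel). Rise fully, then the second stroke.

Call:
play_rows(plan=[0,0,0,0,0,-0.004,0,0,0,0,0,0,-0.01,0,0,0,0,0,0,-0.018,0,0,0,0,0,0,-0.025,0,0,0,0,0,0,-0.025,0,0,0,0,0,0,-0.025,0,0,0,0,0,0,-0.025,0,0,0,0,0,0,-0.025,0,0,0,0,0,0,-0.015,0,0,0,0,0,0,-0.009,0,0,0,0,0,0,-0.005,0,0,0,0,0,0,-0.002,0,0,0,0,0,0,-0.001,0,0,0,0,0,0,0,0,0,0,0,0,0,0,0,0,0,0,0,0,0,0,0,0,0,0,0,0])

```text
invalid input
```

Call:
play_rows(plan=[0,0,0,0,0,-0.004,0,0,0,0,0,0,-0.01,0,0,0,0,0,0,-0.018,0,0,0,0,0,0,-0.025,0,0,0,0,0,0,-0.025,0,0,0,0,0,0,-0.025,0,0,0,0,0,0,-0.025,0])

```text
clock: 11.72
position: [0.4697, -0.1179, 0.1599]
ee_rot: [0.991, 0.133, -0.0, -0.0]
ft_force: [0.1, 0.1, 0.0]
grip_width: 0.0
grasp_force: 0.0
```

Call:
play_rows(plan=[0,0,0,0,0,0.01,0,0,0,0,0,0,0.016,0,0,0,0,0,0,0.02,0,0,0,0,0,0,0.023,0,0,0,0,0,0,0.025,0,0,0,0,0,0,0.025,0,0,0,0,0,0,0.025,0,0,0,0,0,0,0.025,0])

```text
clock: 12.72
position: [0.4706, -0.118, 0.1376]
ee_rot: [0.991, 0.133, 0.0, 0.001]
ft_force: [-10.0, 1.4, 29.7]
grip_width: -0.0
grasp_force: 14.7
```

Call:
play_rows(plan=[0,0,0,0,0,0,0,0,0,0,0,0,-0.004,0,0,0,0,0,0,-0.01,0,0,0,0,0,0,-0.018,0,0,0,0,0,0,-0.03,0,0,0,0,0,0,-0.08,0,0,0,0,0,0,-0.1,0,0,0,0,0,0,-0.1,0,0,0,0,0,0,-0.1,0,0,0,0,0,0,-0.1,0])

```text
clock: 13.98
position: [0.4694, -0.1178, 0.2342]
ee_rot: [0.991, 0.134, -0.001, -0.0]
ft_force: [-0.0, 0.4, -0.3]
grip_width: -0.001
grasp_force: 0.0
```

```bash
python3 - <<'E'
from h import *
im=viewer.camera("wrist");im2=viewer.camera("side")
cv2.imwrite("pics/w5.png",np.vstack([im[:,:,::-1][:330],cv2.resize(im2[140:240,280:440,::-1],(640,400))[:270]]))
E
```

```text
(no output)
```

View pics/w5.png

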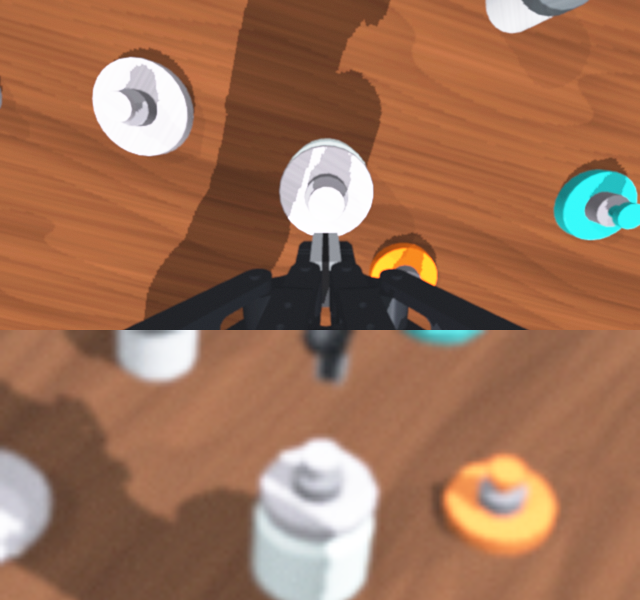

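The lid is level on the jar (cap at about (326,190)), the plunger is up, and the arm is clear.

```bash
python3 -c "
from workcell import manip
print(manip.hand_in())"
```

```text
the job is handed in; nothing more can be done
None
```

I put the medium lid on the jar, level and let go, pumped it twice to the stop with a full rise each time, and handed the job in at about 14 s; the hand-in returned no verdict.

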